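Hold the bench tweezers at the set tip gap

TASK

The sprung tweezers clamped in the jig are to be read at a set tip gap. Swing the magnifier (the upright pin on its rim is the handle) a quarter turn to the left (anticlockwise seen from above), clear of the tweezers; then squeeze the two blades together between the fingers until the far tip stands over the pointer of the sliding rider on the scale bar, and hold that gap steady: the program finishes while the gripper is still squeezing. Do not let the tips touch each other, do not touch the rider, and leave the small things around the jig where they are.

Things in the scene. Friction and masses are not known exactly. Their poses are not given: they have to be found in the camera images.
- tweezer_jig: Fixed aluminium jig: foot plate 50 x 235 x 12 mm, at its +y end a clamp block 34 x 36 mm, 116 mm tall. Origin at table level, under the middle between the two finger pads. At yaw 0 the tweezers point along -y (to the robot's right); the pivot of both blades (heel) is at y = +110 mm. x is the direction in which the blades are squeezed (+x away from the robot).
- squeeze_point (a point): Point midway between the finger pads, 95 mm above the table (middle height of the blades); jig axes.
- blade_near: Near blade (-x side) of the steel tweezers, on edge, 95 mm above the table; origin at the vertical heel pivot, blade along its -y. Springs open against a stop: about 1.5 N at its pad starts it, 6 N when the tips meet (about 0.1 rad). Carries the scale bar (50 x 6 x 3 mm, along its x, 15 to 18 mm below the blade's middle height, 165 mm from the pivot), which passes under the far tip, and the rider.
- blade_far: Far blade (+x side), mirror image without the bar; origin at the same heel pivot, blade along its -y.
- pad_near (a point): Middle of the outer face of the near blade's serrated finger pad (flat, 40 mm long, 15 mm high, 3 mm thick), 110 mm from the pivot. Open, the outer faces of the two pads are 38 mm apart. Closing them by 1 mm closes the tips by about 1.5 mm.
- pad_far (a point): Middle of the outer face of the far blade's finger pad.
- tip_near (a point): Centre line of the near blade's tip, 168 mm from the pivot; the tip is 3 mm wide and 6 mm high. Open, the tips' centre lines are 36 mm apart; they would touch at 3 mm.
- tip_far (a point): Centre line of the far blade's tip, 168 mm from the pivot.
- gap_rider: Dark steel rider on the scale bar, block 7 x 10 x 6.5 mm with an upright pointer 2 mm wide; set beforehand, stays where it is on the bar, not to be touched. Turns with the near blade; its x runs along the bar towards the far blade. It marks a gap of 9 to 21 mm between the tips' centre lines.
- rider_mark (a point): Top of the rider's pointer, 5 mm below the blades' middle height, axes of the rider. The gap is right when the far tip's centre line is over it (same x along the bar).
- loupe_arm (a joint): Hinge of the magnifier's arm about its upright post, rad: near 0 the lens hangs over the finger pads and blocks them from above; grows as the arm swings anticlockwise seen from above (lens first away from the robot, then to its left). Range -0.25 to 2.2. Friction about 1 N at the pin; stays where it is left. A quarter turn is 1.57; clear is above 1.2.
- loupe_handle (a point): Upright round steel pin on the magnifier's outer rim, to swing it by: 12 mm thick; this point is on its axis, 25 mm above the rim block (14 x 14 mm), 19 mm below the pin's top, 223 mm above the table and 160 mm from the hinge axis. The lens ring is 72 mm across, 193 mm above the table.
- loupe_hinge (a point): Point on the arm's vertical hinge axis, at the pin's height. The post is 14 mm thick on a round foot 44 mm wide, on the robot's side of the jig near the heel; its top is about 215 mm above the table.
- tip_box_1: Loose bystander: flat clear needle box, 45 x 62 x 16 mm, beyond the tips; origin under its centre.
- spare_objective: Loose bystander: standing microscope objective, 33 x 33 x 57 mm; origin under its centre.
- bubble_level: Loose bystander: round bubble level, 30 x 30 x 9 mm, on the robot's side of the jig; origin under its centre.
- cal_box: Loose bystander: flat square box, 50 x 50 x 13 mm, left of the jig; origin under its centre.

How it is judged:
On the way, in this order (a step that is already met when the one before it is completed fails the run):
1. the magnifier is swung clear of the tweezers while they are still open (value of joint loupe_arm above 1.2 rad and distance between tip_near and tip_far above 0.03 m), for 0.2 s.
2. the fingers squeeze both blades and the far tip stands over the rider's pointer (x of tip_far in the frame of rider_mark between -0.0025 and 0.0025 m and contact force between the fingers and blade_near above 0.5 N and contact force between the fingers and blade_far above 0.5 N), for 0.5 s.
At the end, for the whole second after the job is handed in: Still held by the gripper's fingers on both blades (over 0.5 N on each), the far tip's centre line is within 2.5 mm of the rider's pointer along the scale bar, both blades are still (under 0.05 rad/s), and the magnifier's arm stands above 1.2 rad (all of step 2 and value of joint loupe_arm above 1.2 rad and angular speed of each of blade_near, blade_far below 0.05 rad/s); the arm keeps its last pose, push and grip.
It fails at once if the tips touch each other (distance between tip_near and tip_far below 0.0042 m).
It fails at once if the rider is touched (contact force between any of the fingers, the arm and gap_rider above 0.3 N).
It fails at once if a small thing around the jig is moved by more than 20 mm (distance of any of tip_box_1, spare_objective, bubble_level, cal_box from where it was at the start of the episode above 0.02 m).
It also fails if it takes over 51 s, if anything falls off the work surface, if the arm or the gripper's body presses on something with over 40 N, if the wrist force passes 120 N, or if a joint passes its speed limit or range.

ROBOT

A 6-joint arm with a two-finger parallel gripper is mounted at the origin on a cart in front of the work surface, level with it; the furniture and walls round the work are solid. World frame = base frame: x ahead of the robot, y to its left, z up, the work surface at z = 0. Lengths are in m, angles in rad, forces in N, time in s.
With the tool pointing down it reaches from about 0.375 to 0.975 m from the base axis. Payload 3.8 kg.
Tool frame: the origin (TCP) lies between the finger pads; the fingertips stand 17 mm ahead of it and the grasp point (between the pads) lies 2 mm behind it; y points along the fingers, z is the direction in which the jaws open and shut, and the axes are right-handed (so a half turn about y gives the same grasp; the last joint's range is limited). The gripper opens to 85 mm and grips with 20 to 120 N. Pads are 22 mm wide; open, the fingers measure 114 mm over their backs; the gripper's body (76 mm by 85 mm) begins 54 mm behind the grasp point. The pads swing forward as they close: fully open they stand 13 mm farther back than shut.
Start: joints at [-1.264, 0.264, 1.604, -0, 1.274, -0.037], TCP at [0.228, -0.635, 0.248] pointing down, gripper open.
Joint ranges: [-2.63, 2.63], [-0.94, 2.18], [0.31, 2.57], [-1.31, 4.45], [0, 2.66], [-2.55, 2.55]. Speed limits (rad/s): [2.57, 2.57, 3.14, 3.14, 3.14, 3.14].

INTERFACE

Orientations are given as a rotation vector (axis times angle).
In Python, from workcell import bot, eyes, nets gives the robot as it stands. The module is installed in compiled form; this text tells all that it offers.
- The arm moves only by the tool jog_arm, never from a script. Its arguments are lists of equal length, an entry for each row: "turn": the turn, a rotation vector about the tool's x, y, z in rad, a list of three; "slide": the shift along the tool's x, y, z in mm, a list of three; "grip": the opening in per cent of the stroke, from 0 (shut) to 100 (fully open). A call has 1 to 5 rows; each row shifts and turns the commanded pose from where the row before left it, along the tool's axes as they then stand; what a row does not reach is not made up. A row lasts 1/10 s, in which the tool goes at most 50 mm and 8.59 degrees, less where a joint would pass 70% of its speed; a pose out of reach is approached as far as the arm can. A call with a gripper value outside its range is refused whole. The fingers move at their own pace and stop on an object; "newtons" is the grip in N (left out, the last holds). Time passes only in rows, so rows that do not move let the fingers close. It gives the time, the measured TCP pose, the force and the opening at its end, in the units of the state.
- bot.read_state(): the state, without advancing time (a new reading comes with each control period).
- eyes.read_camera(name): name is "scene" or "top" or "wrist"; returns a dict with "img" (400x640x3 uint8, red, green, blue), "depth" (400x640 float32, m along the optical axis (not along the pixel's ray), 0 where there is no reading), "intrinsics" (3x3 intrinsics, pixels), "distortion" ([k1, k2, p1, p2, k3] as OpenCV has them; the pictures are not rectified), "position" and "rotation" of the camera in the world. Camera axes: x right, y down, z forward; pixel columns grow to the right and rows downward; lengths in m; the calibration is good to about 2 mm. A picture is of the moment at which its call begins.
- bot.finish_job(): hands the job in, once; it reports no verdict.
Trained networks look in a picture, given as the dict that the camera call returned (one of the last four; its "shot" number tells which), for a name from the list of things; names that differ only in an ending like _2 or _b are one class to them, and where a whole thing is asked for, a point or a joint stands for the part that bears it (a point fixed in the world has none). Each returns a list of dicts, best first, with "conf" (0 to 1); they miss things now and then, are a little off and sometimes report something else, mostly with a low value. They report only what shows in the picture. A call takes as long as a camera call.
- nets.search_frame(thing, picture): "xyz" ([x, y, z] in m, in the coordinates of the camera as it stood for that picture, good to about 4 mm: the middle of the surface that is visible of it).
The state is a dict: "time": time; "q": joint angles; "joint_vel": joint speeds; "joint_torque": joint torques, N m; "tool_pos": TCP position; "tcp_rot": TCP orientation; "wrist_force": force on the tool from outside, world axes, zero at the start; "torque": the same for the moment, N m; "width": opening from 0.0 (shut) to 1.0 (fully open).
Only numpy, scipy, OpenCV 4.12 (cv2) and the standard library are available. Lean on these libraries where they do the work, as an engineer would, in place of code of your own. Each camera call takes 0.05 s, during which the arm holds its last target.

## Working session

There is one attempt and no reset: what is moved stays moved. The work goes in short steps, Python scripts to look and compute and a tool call to move; the robot and the scene stay as the last step left them, time stands still between calls to the robot, and variables do not carry over. Pictures are saved under pics/ and viewed, and the job is handed in when it is done.

Besides the shell and the picture viewer there is one more tool, called after "Emit:" by a JSON object that holds its "method" and its "body", one argument or row to a line. jog_arm: Moves the arm, as the interface text tells. Its arguments: {"type":"object","properties":{"turn":{"type":"array"},"slide":{"type":"array"},"grip":{"type":"array"},"newtons":{"type":"number"}},"required":["turn","slide","grip"]}

```bash
mkdir -p pics
cat > h.py <<'E'
from workcell import bot, eyes, nets
import numpy as np, cv2
from scipy.spatial.transform import Rotation as R
def rot(p):
    r=np.array(p["rotation"],float)
    return r if r.shape==(3,3) else R.from_rotvec(r).as_matrix()
def find(n,p,k=3):
    M=rot(p);t=np.array(p["position"])
    out=[]
    for d in nets.search_frame(n,p)[:k]:
        w=M@np.array(d["xyz"])+t
        out.append((round(d["conf"],2),w.round(4).tolist()))
    return out
def save(p,f,crop=None,s=1):
    im=p["img"][:,:,::-1]
    if crop: im=im[crop[1]:crop[3],crop[0]:crop[2]]
    im=cv2.resize(im,None,fx=s,fy=s,interpolation=cv2.INTER_CUBIC); cv2.imwrite(f,im)
def world(p,u,v,z=None):
    K=np.array(p["intrinsics"]);D=np.array(p["distortion"])
    n=cv2.undistortPoints(np.array([[[u,v]]],float),K,D)[0,0]
    M=rot(p);t=np.array(p["position"]);r=M@np.array([n[0],n[1],1])
    if z is None: d=p["depth"][int(round(v)),int(round(u))]; return t+r*d
    return t+r*(z-t[2])/r[2]
E
python3 - <<'E'
from h import *
s=bot.read_state();print({k:np.round(v,4).tolist() for k,v in s.items()})
for c in ["scene","top"]:
    p=eyes.read_camera(c);save(p,f"pics/{c}0.png")
    print(c,np.round(p["position"],3),np.round(p["rotation"],3).tolist(),np.round(p["intrinsics"],1).tolist())
    for n in ["tweezer_jig","squeeze_point","blade_near","blade_far","pad_near","pad_far","tip_near","tip_far","gap_rider","rider_mark","loupe_handle","loupe_hinge","loupe_arm","tip_box_1","spare_objective","bubble_level","cal_box"]:
        try: print(n,find(n,p,2))
        except Exception as e: print(n,e)
E
```

```text
{'time': 0.0, 'q': [-1.2639, 0.2648, 1.6054, -0.0, 1.2737, -0.0369], 'joint_vel': [-0.001, -0.0008, 0.0002, -0.0002, 0.0002, -0.001], 'joint_torque': [-0.0012, -51.5107, -36.7314, 0.0001, 0.0128, 0.0], 'tool_pos': [0.2273, -0.6348, 0.2469], 'tcp_rot': [-0.3536, 2.0372, -2.0325], 'wrist_force': [0.015, 0.0748, 0.6675], 'torque': [-0.0039, 0.0702, 0.0039], 'width': 1.0023}
scene [-0.258 -0.801  0.61 ] [-1.89, 0.809, -0.496] [[373.6, 0.0, 320.5], [0.0, 373.6, 194.9], [0.0, 0.0, 1.0]]
tweezer_jig [(0.84, [0.4523, -0.0666, 0.0204]), (0.43, [0.4736, -0.0956, 0.0946])]
squeeze_point [(0.64, [0.4555, -0.0639, 0.0212])]
blade_near [(0.53, [0.4416, -0.1273, 0.0958])]
blade_far [(0.49, [0.4392, -0.1253, 0.0954])]
pad_near [(0.71, [0.4388, -0.1243, 0.0933])]
pad_far [(0.56, [0.4706, -0.0945, 0.0984])]
tip_near [(0.68, [0.4379, -0.1248, 0.0955])]
tip_far [(0.66, [0.4694, -0.0949, 0.0967]), (0.47, [0.4264, -0.119, 0.1921])]
gap_rider []
rider_mark []
loupe_handle [(0.66, [0.453, -0.0682, 0.0203]), (0.63, [0.4293, -0.121, 0.1978])]
loupe_hinge [(0.96, [0.4271, -0.1194, 0.196])]
loupe_arm [(0.95, [0
[... 253 characters left out ...]
, 1.0]]
tweezer_jig [(0.81, [0.4561, -0.0432, 0.0154])]
squeeze_point [(0.91, [0.4557, -0.0402, 0.0157])]
blade_near [(0.57, [0.4503, -0.1623, 0.092])]
blade_far [(0.47, [0.4708, -0.0525, 0.1003])]
pad_near [(0.38, [0.448, -0.1642, 0.0927])]
pad_far []
tip_near [(0.48, [0.4502, -0.1638, 0.0945])]
tip_far [(0.66, [0.445, -0.1601, 0.0939])]
gap_rider []
rider_mark []
loupe_handle [(0.79, [0.4297, -0.114, 0.1935])]
loupe_hinge [(0.74, [0.4295, -0.1131, 0.1955])]
loupe_arm [(0.8, [0.4285, -0.1137, 0.1977]), (0.31, [0.4533, -0.0453, 0.0111])]
tip_box_1 [(0.65, [0.4351, -0.2715, 0.0177])]
spare_objective [(0.45, [0.3825, -0.3359, 0.0532])]
bubble_level []
cal_box [(0.81, [0.3805, 0.2524, 0.0096])]
```

Run:
```python
from h import *
for c,cr in [("scene",(300,80,500,230)),("top",(250,80,450,230))]:
    p=eyes.read_camera(c);save(p,f"pics/{c}1.png",cr,4);np.save(c+"_d.npy",p["depth"])
```

```text
(no output)
```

View pics/scene0.png

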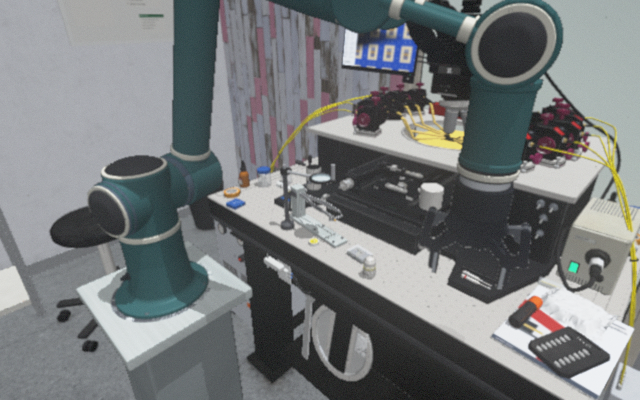

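View pics/top0.png

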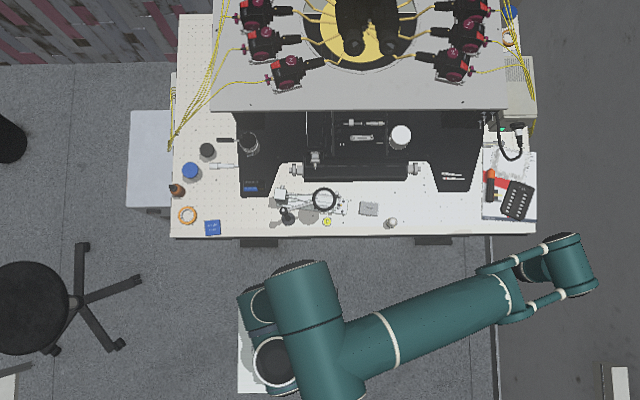

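View pics/scene1.png

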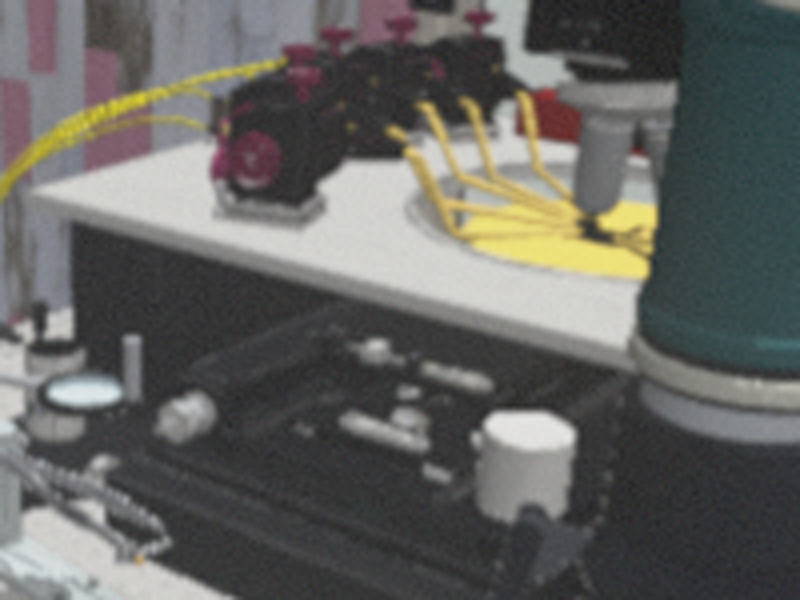

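View pics/top1.png

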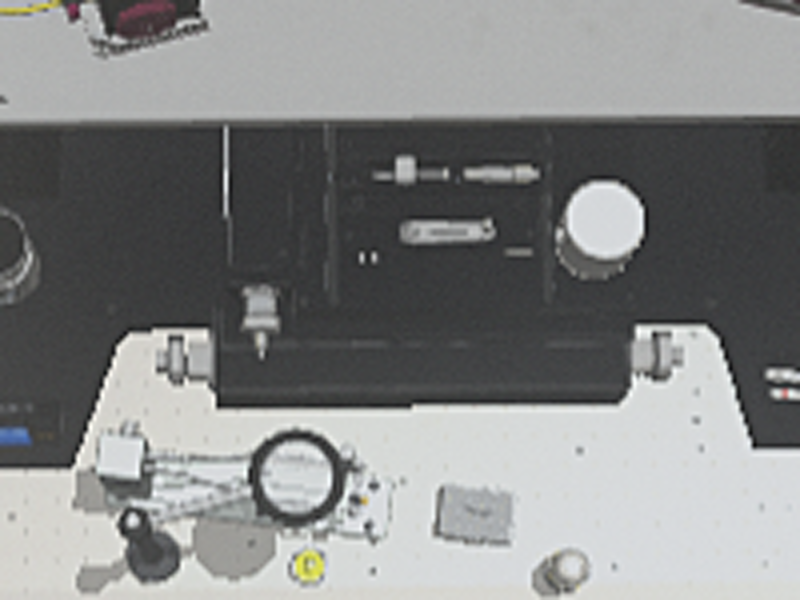

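Run:
```python
from h import *
p=eyes.read_camera("top")
for n,u,v,z in [("block",122,457,.116),("post",133,520,.215),("pintop",352,453,.242),("lens",297,477,.193),("pinbase",345,462,.198),("foot corner r",390,538,.012),("footTR",400,480,.012),("level",308,567,.009),("shelfedge",400,122,None),("darkfront",400,404,None),("darkmid",440,270,None),("knob",600,215,None),("gadget",262,305,None),("objective",568,562,None),("box",475,515,None)]:
    U=250+u/4;V=80+v/4
    print(n,world(p,U,V,z).round(4) if z else "", world(p,U,V).round(4))
s=eyes.read_camera("scene")
for n,u,v in [("pin top",132,340),("pin mid",132,365),("pinbase",133,395),("shelf edge",350,300),("black",330,450)]:
    U=300+u/4;V=80+v/4; print(n,world(s,U,V).round(4), world(s,U,V,.242).round(4))
```

```text
block [0.4659 0.0127 0.116 ] [0.4659 0.0128 0.1157]
post [ 0.4023 -0.0044  0.215 ] [ 0.4026 -0.0042  0.2126]
pintop [ 0.4446 -0.1619  0.242 ] [ 0.4453 -0.1621  0.2383]
lens [ 0.4359 -0.1227  0.193 ] [ 0.4354 -0.1227  0.1961]
pinbase [ 0.4458 -0.158   0.198 ] [ 0.4443 -0.1578  0.2066]
foot corner r [ 0.414  -0.1988  0.012 ] [ 0.415  -0.1991  0.0042]
footTR [ 0.4623 -0.208   0.012 ] [ 0.4649 -0.2088 -0.0035]
level [ 0.3911 -0.1309  0.009 ] [ 0.3915 -0.1309  0.0055]
shelfedge  [ 0.6985 -0.2022  0.2178]
darkfront  [ 0.5266 -0.2092  0.0118]
darkmid  [ 0.6134 -0.2374  0.1136]
knob  [ 0.6393 -0.3561  0.1725]
gadget  [ 0.5811 -0.097   0.1344]
objective  [ 0.3868 -0.3387  0.0581]
box  [ 0.4313 -0.2687  0.0194]
pin top [ 0.447  -0.1626  0.2408] [ 0.4446 -0.1647  0.242 ]
pin mid [ 0.446  -0.1636  0.223 ] [ 0.4114 -0.1949  0.242 ]
pinbase [ 0.4482 -0.1626  0.1997] [ 0.3753 -0.2285  0.242 ]
shelf edge [ 0.833  -0.0795  0.1476] [ 0.6099 -0.227   0.242 ]
black [ 0.6198 -0.2123  0.1139] [ 0.3928 -0.3645  0.242 ]
```

```bash
cat >> h.py <<'E'
def plan(target,yaw,cur=None,vmax=45,wmax=7.5):
    """yaw: world angle (deg) of tool z horizontally, tool y down. prints total in tool axes"""
    s=bot.read_state();P=np.array(s["tool_pos"]);A=R.from_rotvec(s["tcp_rot"])
    z=np.array([np.cos(np.radians(yaw)),np.sin(np.radians(yaw)),0]);y=np.array([0,0,-1.]);x=np.cross(y,z)
    B=R.from_matrix(np.c_[x,y,z])
    d=A.inv().apply(np.array(target)-P)*1000; w=(A.inv()*B).as_rotvec()
    return d.round(1),w.round(4),np.degrees(np.linalg.norm(w)).round(1),np.linalg.norm(d).round(1)
E
python3 - <<'E'
from h import *
s=bot.read_state();print(R.from_rotvec(s["tcp_rot"]).as_matrix().round(3))
for yw in (15.3,195.3): print(plan((.445,-.163,.32),yw))
E
```

```text
[[-0.941  0.     0.337]
 [-0.337 -0.    -0.941]
 [-0.    -1.     0.   ]]
(array([-364. ,  -71.7, -371.6]), array([-0.    , -1.4941,  0.    ]), np.float64(85.6), np.float64(525.1))
(array([-364. ,  -71.7, -371.6]), array([-0.    ,  1.6475, -0.    ]), np.float64(94.4), np.float64(525.1))
```

Emit:
{"method": "jog_arm", "body": {
  "turn": [
    [0,0,0],
    [0,0,0],
    [0,0,0],
    [0,0,0],
    [0,0,0]
  ],
  "slide": [
    [-33,-12,-33],
    [-33,-12,-33],
    [-33,-12,-33],
    [-33,-12,-33],
    [-33,-12,-33]
  ],
  "grip": [100,100,100,100,100]
}}

```text
time: 2.5
tool_pos: [0.3277, -0.4229, 0.3088]
tcp_rot: [-0.352, 2.035, -2.035]
wrist_force: [1.1, 0.3, 0.1]
width: 0.997
```

Emit:
{"method": "jog_arm", "body": {
  "turn": [
    [0,-0.14,0],
    [0,-0.14,0],
    [0,-0.14,0],
    [0,-0.14,0],
    [0,-0.14,0]
  ],
  "slide": [
    [0,0,0],
    [0,0,0],
    [0,0,0],
    [0,0,0],
    [0,0,0]
  ],
  "grip": [100,100,100,100,100]
}}

```text
time: 3.0
tool_pos: [0.3273, -0.4244, 0.3085]
tcp_rot: [-0.916, 1.581, -1.582]
wrist_force: [-0.7, -0.4, 0.4]
width: 0.999
```

Emit:
{"method": "jog_arm", "body": {
  "turn": [
    [0,-0.14,0],
    [0,-0.14,0],
    [0,-0.14,0],
    [0,-0.14,0],
    [0,-0.14,0]
  ],
  "slide": [
    [0,0,0],
    [0,0,0],
    [0,0,0],
    [0,0,0],
    [0,0,0]
  ],
  "grip": [70,40,40,40,40]
}}

```text
time: 3.5
tool_pos: [0.3272, -0.4245, 0.3084]
tcp_rot: [-1.289, 1.076, -1.077]
wrist_force: [-0.3, 0.4, -0.2]
width: 0.4
```

Run:
```python
from h import *
p=eyes.read_camera("wrist");save(p,"pics/w1.png");print(np.round(p["position"],3),rot(p).round(2).tolist())
for n in ["loupe_handle","loupe_hinge","loupe_arm","tweezer_jig","tip_far","tip_near","pad_near","pad_far","gap_rider","bubble_level"]: print(n,find(n,p,2))
s=bot.read_state();print(s["time"],s["tool_pos"],s["width"]);print(plan((.4455,-.163,.29),15.3))
```

```text
[ 0.314 -0.345  0.433] [[0.98, 0.17, 0.06], [0.18, -0.93, -0.31], [-0.0, 0.32, -0.95]]
loupe_handle []
loupe_hinge []
loupe_arm []
tweezer_jig []
tip_far []
tip_near []
pad_near [(0.31, [0.4347, -0.27, 0.0164])]
pad_far []
gap_rider []
bubble_level []
4.05 [ 0.32726624 -0.42452815  0.30828637] 0.4003775961394068
(array([-237.4,   18.3,  161.3]), array([-0.    , -0.0946,  0.    ]), np.float64(5.4), np.float64(287.6))
```

View pics/w1.png

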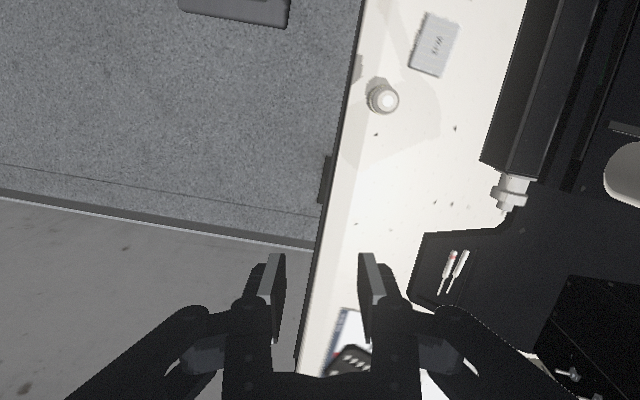

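Emit:
{"method": "jog_arm", "body": {
  "turn": [
    [0,0,0],
    [0,0,0],
    [0,0,0],
    [0,0,0],
    [0,-0.095,0]
  ],
  "slide": [
    [-26,0,32],
    [-26,0,32],
    [-26,0,32],
    [-26,0,32],
    [-26,0,32]
  ],
  "grip": [40,40,40,40,40]
}}

```text
time: 4.55
tool_pos: [0.4634, -0.2677, 0.3084]
tcp_rot: [-1.325, 1.008, -1.009]
wrist_force: [0.8, 0.2, 0.0]
width: 0.4
```

Run:
```python
from h import *
p=eyes.read_camera("wrist");save(p,"pics/w2.png");print(np.round(p["position"],3),rot(p).round(2).tolist())
for n in ["loupe_handle","loupe_hinge","loupe_arm","tweezer_jig","tip_far","tip_near","pad_near","pad_far","gap_rider","bubble_level"]: print(n,find(n,p,2))
s=bot.read_state();print(s["time"],s["tool_pos"],s["width"]);print(plan((.4455,-.163,.29),15.3))
```

```text
[ 0.443 -0.189  0.433] [[0.96, 0.25, 0.08], [0.27, -0.91, -0.3], [-0.0, 0.32, -0.95]]
loupe_handle []
loupe_hinge [(0.63, [0.4462, -0.1459, 0.1915])]
loupe_arm [(0.9, [0.4505, -0.1395, 0.1979]), (0.18, [0.4464, -0.1701, 0.0091])]
tweezer_jig [(0.87, [0.445, -0.1721, 0.0115]), (0.38, [0.4455, -0.145, 0.1898])]
tip_far [(0.47, [0.4449, -0.1469, 0.1938]), (0.43, [0.4643, -0.1557, 0.0945])]
tip_near [(0.64, [0.4437, -0.1714, 0.08])]
pad_near [(0.75, [0.4422, -0.1734, 0.0804]), (0.7, [0.4433, -0.1467, 0.1924])]
pad_far [(0.55, [0.4665, -0.1584, 0.0971])]
gap_rider [(0.25, [0.4643, -0.1543, 0.0987])]
bubble_level [(0.8, [0.3958, -0.1358, 0.0048])]
5.1 [ 0.46186514 -0.26982282  0.30830699] 0.3993809516013221
(array([-107.4,   18.3,   12.3]), array([ 0.0001, -0.001 ,  0.0001]), np.float64(0.1), np.float64(109.6))
```

View pics/w2.png

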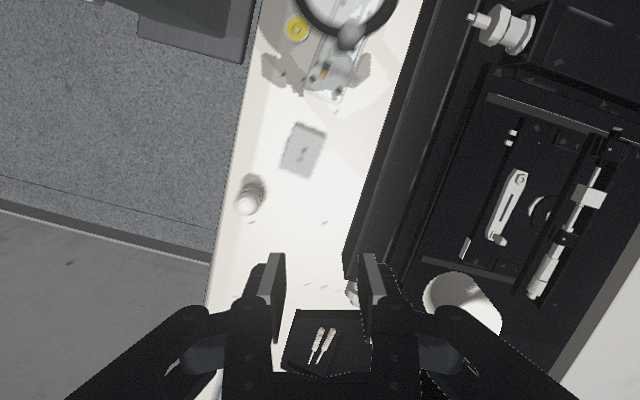

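Run:
```python
from h import *
p=eyes.read_camera("wrist");save(p,"pics/w3.png",(230,0,430,130),4)
for u,v in [(349,30),(348,36),(348,42),(343,36),(354,36)]: print(u,v,world(p,u,v).round(4),world(p,u,v,.242).round(4))
```

```text
349 30 [ 0.4472 -0.1584  0.2409] [ 0.4472 -0.1586  0.242 ]
348 36 [ 0.4475 -0.1615  0.2418] [ 0.4475 -0.1615  0.242 ]
348 42 [ 0.4484 -0.164   0.2398] [ 0.4483 -0.1643  0.242 ]
343 36 [ 0.445  -0.162   0.2411] [ 0.445  -0.1622  0.242 ]
354 36 [ 0.4505 -0.1605  0.241 ] [ 0.4505 -0.1606  0.242 ]
```

View pics/w3.png

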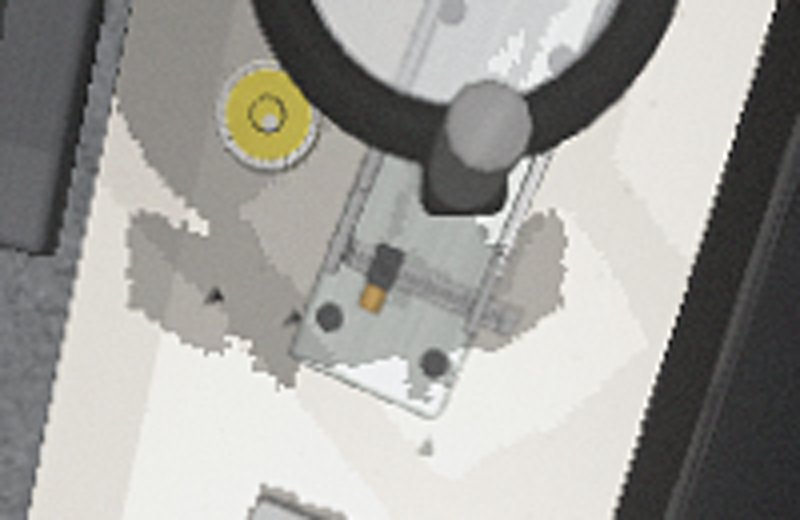

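Run:
```python
from h import *
print(plan((.4475,-.160,.23),15.5))
```

```text
(array([-109.6,   78.3,   14.9]), array([ 0.    , -0.0043,  0.0001]), np.float64(0.2), np.float64(135.6))
```

Emit:
{"method": "jog_arm", "body": {
  "turn": [
    [0,0,0],
    [0,0,0],
    [0,0,0],
    [0,0,0]
  ],
  "slide": [
    [-36,0,5],
    [-36,0,5],
    [-38,0,5],
    [0,0,0]
  ],
  "grip": [40,40,40,40]
}}

```text
time: 5.55
tool_pos: [0.447, -0.156, 0.3084]
tcp_rot: [-1.324, 1.008, -1.007]
wrist_force: [1.0, -0.5, -0.5]
width: 0.399
```

Run:
```python
from h import *
p=eyes.read_camera("wrist");save(p,"pics/w4.png");
print(find("loupe_handle",p),find("loupe_hinge",p))
p=eyes.read_camera("scene");save(p,"pics/s4.png",(240,130,400,250),5)
s=bot.read_state();print(s["time"],s["tool_pos"],s["width"])
```

```text
[(0.68, [0.4361, -0.1181, 0.1948])] [(0.7, [0.4338, -0.1217, 0.1914])]
5.75 [ 0.44796841 -0.15973081  0.30846978] 0.4014039471035893
```

View pics/w4.png

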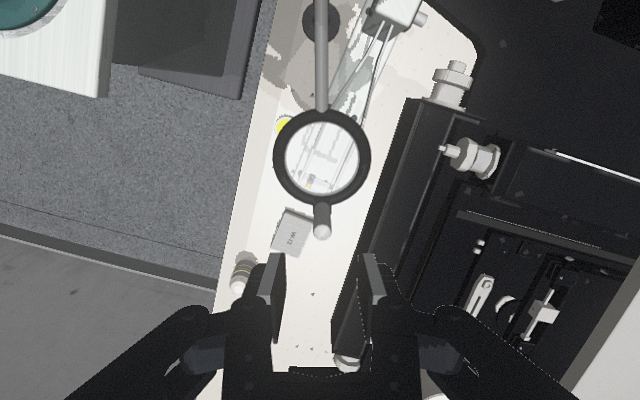

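View pics/s4.png

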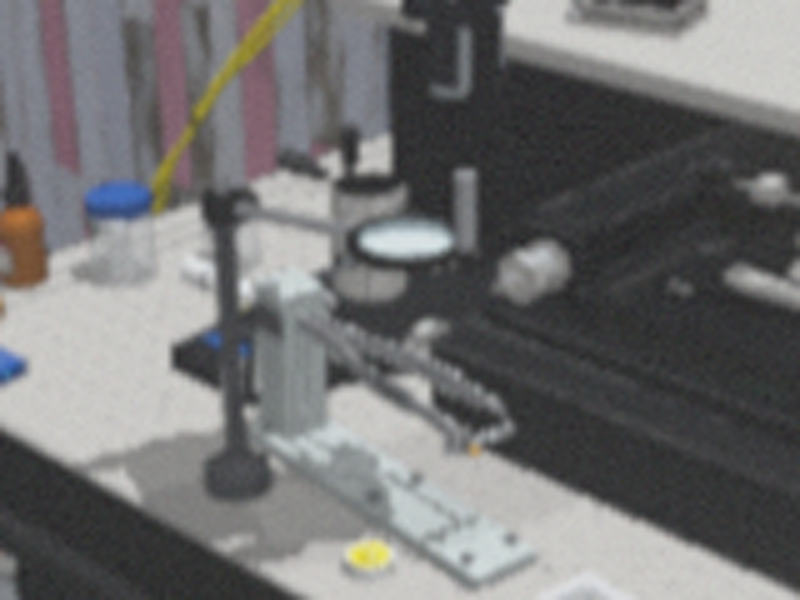

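Run:
```python
from h import *
p=eyes.read_camera("wrist")
for u,v in [(322,230),(322,205)]: print(world(p,u,v).round(4),world(p,u,v,.242).round(4))
for u,v in [(322,20),(321,60)]: print(world(p,u,v).round(4))
s=bot.read_state();t=s["tool_pos"];print(t)
K=p["intrinsics"];D=p["distortion"];M=rot(p)
for z in (.242,.23): 
  q=np.array([t[0],t[1],z]);c=M.T@(q-p["position"])
  print(cv2.projectPoints(c.reshape(1,3),np.zeros(3),np.zeros(3),K,D)[0].ravel())
```

```text
[ 0.4493 -0.1606  0.2416] [ 0.4493 -0.1604  0.242 ]
[ 0.4471 -0.1524  0.2186] [ 0.445  -0.1447  0.242 ]
[ 0.4163 -0.0396  0.1967]
[ 0.422  -0.0631  0.1977]
[ 0.44797403 -0.15990451  0.30839635]
[320.19181744 228.7623775 ]
[320.25738    221.51009507]
```

Emit:
{"method": "jog_arm", "body": {
  "turn": [
    [0,0,0],
    [0,0,0],
    [0,0,0]
  ],
  "slide": [
    [0,40,1],
    [0,39,0],
    [0,0,0]
  ],
  "grip": [40,40,40]
}}

```text
time: 6.1
tool_pos: [0.4449, -0.1581, 0.2234]
tcp_rot: [-1.327, 1.021, -1.002]
wrist_force: [-0.7, 0.6, -0.3]
width: 0.399
```

Run:
```python
from h import *
p=eyes.read_camera("wrist");save(p,"pics/w5.png",(220,130,420,280),4)
s=bot.read_state();print(s["time"],s["tool_pos"],s["wrist_force"],s["width"])
```

```text
6.15 [ 0.44667453 -0.1586595   0.22652994] [ 0.08024601  0.50273144 -0.89338102] 0.4024526060599991
```

View pics/w5.png

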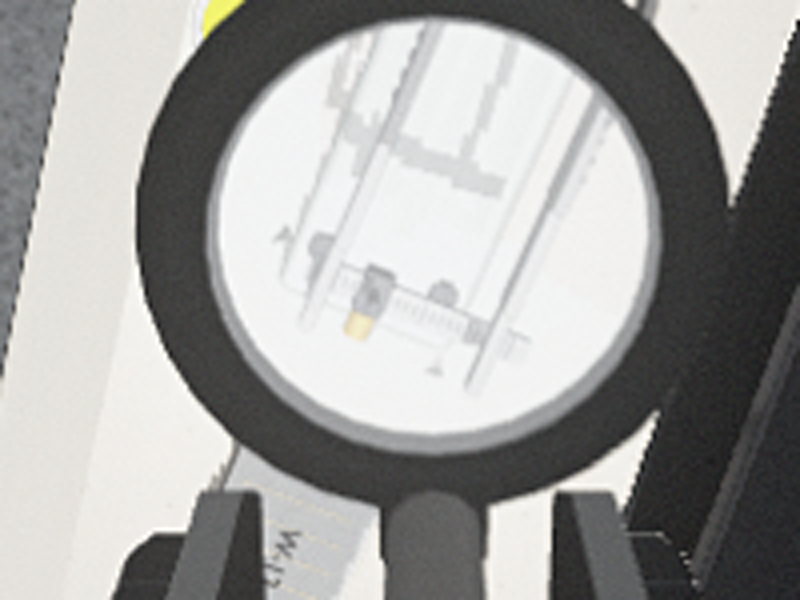

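Emit:
{"method": "jog_arm", "body": {
  "turn": [
    [0,0,0],
    [0,0,0],
    [0,-0.08,0],
    [0,-0.12,0],
    [0,-0.12,0]
  ],
  "slide": [
    [0,-2,0],
    [0,0,0],
    [-0.5,0,12.8],
    [-1.2,0,19.2],
    [-1.2,0,19.2]
  ],
  "grip": [25,25,25,25,25]
}}

```text
time: 6.65
tool_pos: [0.4967, -0.1379, 0.2339]
tcp_rot: [-1.433, 0.76, -0.766]
wrist_force: [-1.0, -0.2, 0.4]
width: 0.25
```

Emit:
{"method": "jog_arm", "body": {
  "turn": [
    [0,0,0]
  ],
  "slide": [
    [0,0,0]
  ],
  "grip": [25]
}}

```text
time: 6.75
tool_pos: [0.4979, -0.1372, 0.2338]
tcp_rot: [-1.431, 0.761, -0.768]
wrist_force: [-0.1, -0.0, -0.1]
width: 0.252
```

Run:
```python
from h import *
p=eyes.read_camera("wrist");save(p,"pics/w6.png",(220,130,420,280),4)
s=bot.read_state();t=s["tool_pos"];print(s["time"],t,s["wrist_force"],s["width"])
print(np.hypot(t[0]-.405,t[1]+.005))
```

```text
6.8 [ 0.4968091  -0.13751169  0.23331786] [-0.95177267 -0.20494903 -0.05798312] 0.2487687510807939
0.16120874557887138
```

View pics/w6.png

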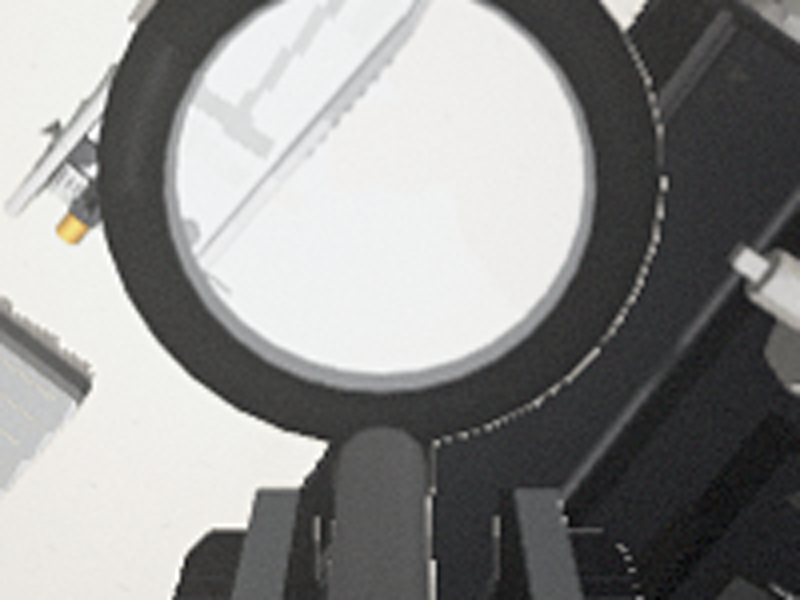

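Emit:
{"method": "jog_arm", "body": {
  "turn": [
    [0,-0.12,0],
    [0,-0.12,0],
    [0,-0.12,0],
    [0,-0.12,0],
    [0,-0.12,0]
  ],
  "slide": [
    [-1.2,3,19.2],
    [-1.2,0,19.2],
    [-1.2,0,19.2],
    [-1.2,0,19.2],
    [-1.2,0,19.2]
  ],
  "grip": [25,25,25,25,25]
}}

```text
time: 7.3
tool_pos: [0.5551, -0.0643, 0.2294]
tcp_rot: [-1.551, 0.298, -0.3]
wrist_force: [-0.8, -0.4, -0.4]
width: 0.248
```

Run:
```python
from h import *
p=eyes.read_camera("wrist");save(p,"pics/w7.png",(220,130,420,280),4)
s=bot.read_state();t=s["tool_pos"];print(s["time"],t,s["wrist_force"],s["width"])
print(np.hypot(t[0]-.405,t[1]+.005),np.degrees(np.arctan2(t[1]+.005,t[0]-.405)))
```

```text
7.35 [ 0.55613436 -0.06170075  0.2294463 ] [1.04455577 0.93241631 0.31851538] 0.25000136121167255
0.16142047248930913 -20.564477128119492
```

View pics/w7.png

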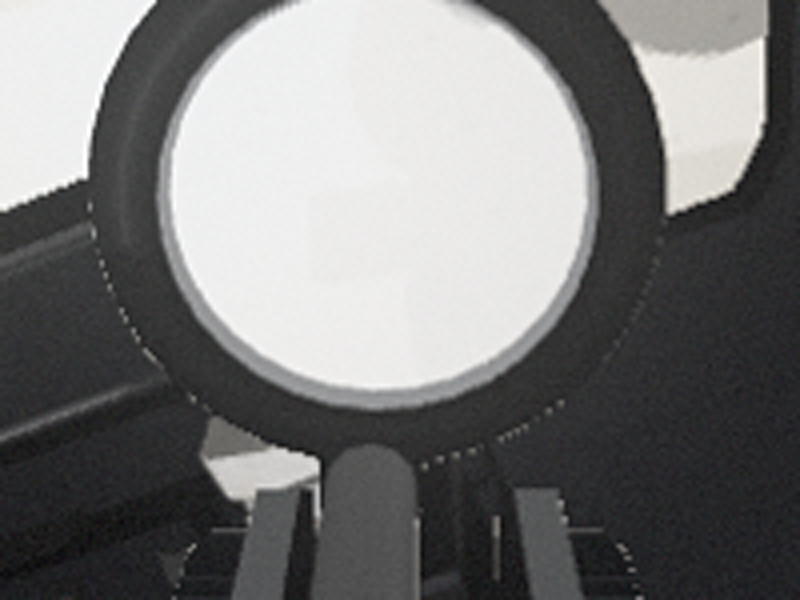

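Emit:
{"method": "jog_arm", "body": {
  "turn": [
    [0,-0.12,0],
    [0,-0.12,0],
    [0,-0.12,0],
    [0,-0.12,0],
    [0,-0.12,0]
  ],
  "slide": [
    [-1.2,0,19.2],
    [-1.2,0,19.2],
    [-1.2,0,19.2],
    [-1.2,0,19.2],
    [-1.2,0,19.2]
  ],
  "grip": [25,25,25,25,25]
}}

```text
time: 7.85
tool_pos: [0.5628, 0.0301, 0.2294]
tcp_rot: [-1.565, -0.172, 0.169]
wrist_force: [0.6, -0.9, -0.1]
width: 0.251
```

Emit:
{"method": "jog_arm", "body": {
  "turn": [
    [0,-0.12,0],
    [0,0,0],
    [0,0,0]
  ],
  "slide": [
    [-1.2,0,19.2],
    [0,0,-5],
    [0,0,0]
  ],
  "grip": [25,40,40]
}}

```text
time: 8.15
tool_pos: [0.559, 0.0436, 0.2291]
tcp_rot: [-1.556, -0.263, 0.261]
wrist_force: [0.5, 0.5, 0.3]
width: 0.402
```

Run:
```python
from h import *
p=eyes.read_camera("wrist");save(p,"pics/w8.png")
s=bot.read_state();t=s["tool_pos"];print(s["time"],t,s["q"],s["wrist_force"],s["width"])
print(np.hypot(t[0]-.405,t[1]+.005),np.degrees(np.arctan2(t[1]+.005,t[0]-.405)))
```

```text
8.2 [0.5590325  0.0434976  0.22899114] [ 3.35941904e-02  6.12005581e-02  1.87410018e+00 -6.59412609e-04
  1.20520023e+00 -1.87015705e+00] [-0.2434557   0.11409462 -0.22858354] 0.40161291789234504
0.16148692617763274 17.4767664634737
```

View pics/w8.png

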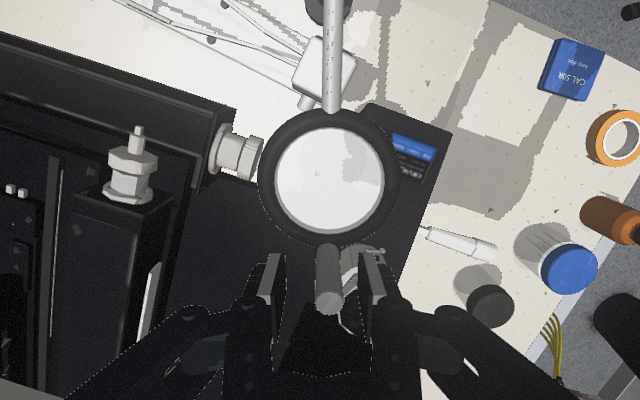

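Emit:
{"method": "jog_arm", "body": {
  "turn": [
    [0,0,0],
    [0,0,0],
    [0,0.14,0],
    [0,0.14,0],
    [0,0.14,0]
  ],
  "slide": [
    [0,-40,0],
    [0,-40,0],
    [0,0,0],
    [0,0,0],
    [0,0,0]
  ],
  "grip": [40,40,50,60,60]
}}

```text
time: 8.7
tool_pos: [0.5592, 0.0433, 0.3092]
tcp_rot: [-1.57, 0.072, -0.074]
wrist_force: [-0.3, -0.2, -0.4]
width: 0.597
```

Emit:
{"method": "jog_arm", "body": {
  "turn": [
    [0,0.14,0],
    [0,0.14,0],
    [0,0.14,0],
    [0,0.14,0],
    [0,0.14,0]
  ],
  "slide": [
    [0,0,0],
    [0,0,0],
    [0,0,0],
    [0,0,0],
    [0,0,0]
  ],
  "grip": [60,60,60,60,60]
}}

```text
time: 9.2
tool_pos: [0.5589, 0.0433, 0.3085]
tcp_rot: [-1.481, 0.619, -0.62]
wrist_force: [0.2, 0.8, 0.6]
width: 0.605
```

Emit:
{"method": "jog_arm", "body": {
  "turn": [
    [0,0.14,0],
    [0,0.14,0],
    [0,0.14,0],
    [0,0.14,0],
    [0,0.14,0]
  ],
  "slide": [
    [0,0,0],
    [0,0,0],
    [0,0,0],
    [0,0,0],
    [0,0,0]
  ],
  "grip": [60,60,60,60,60]
}}

```text
time: 9.7
tool_pos: [0.5589, 0.0433, 0.3085]
tcp_rot: [-1.245, 1.151, -1.152]
wrist_force: [0.4, 0.5, 0.2]
width: 0.601
```

Run:
```python
from h import *
print(plan((.42,-.21,.27),-10.6))
```

```text
(array([ 241.7,   38.6, -158.3]), array([-0.0003,  0.2631,  0.0004]), np.float64(15.1), np.float64(291.5))
```

Emit:
{"method": "jog_arm", "body": {
  "turn": [
    [0,0,0],
    [0,0,0],
    [0,0,0],
    [0,0,0],
    [0,0,0]
  ],
  "slide": [
    [40,0,-26],
    [40,0,-26],
    [40,0,-26],
    [40,0,-26],
    [40,0,-26]
  ],
  "grip": [60,60,60,60,60]
}}

```text
time: 10.2
tool_pos: [0.4454, -0.1684, 0.3087]
tcp_rot: [-1.248, 1.146, -1.148]
wrist_force: [0.1, -0.4, -0.1]
width: 0.6
```

Emit:
{"method": "jog_arm", "body": {
  "turn": [
    [0,0,0],
    [0,0.13,0],
    [0,0.133,0],
    [0,0,0]
  ],
  "slide": [
    [40,0,-26],
    [0,38,0],
    [0,0,0],
    [0,0,0]
  ],
  "grip": [60,60,60,60]
}}

```text
time: 10.6
tool_pos: [0.4231, -0.2093, 0.2693]
tcp_rot: [-1.119, 1.343, -1.34]
wrist_force: [0.6, 0.3, -0.1]
width: 0.602
```

Run:
```python
from h import *
p=eyes.read_camera("wrist");save(p,"pics/w9.png");np.savez("w9.npz",**{k:np.array(v) for k,v in p.items()})
for n in ["tweezer_jig","blade_near","blade_far","tip_far","tip_near","pad_near","pad_far","gap_rider","rider_mark","squeeze_point"]: print(n,find(n,p,2))
s=bot.read_state();print(s["time"],s["tool_pos"],s["width"])
```

```text
tweezer_jig [(0.85, [0.4496, -0.1199, 0.0129])]
blade_near [(0.74, [0.4357, -0.1574, 0.0985])]
blade_far [(0.62, [0.4705, -0.1184, 0.0966])]
tip_far [(0.97, [0.4702, -0.1167, 0.0991]), (0.52, [0.4407, -0.1539, 0.1014])]
tip_near [(0.83, [0.4408, -0.1522, 0.1033])]
pad_near [(0.95, [0.4404, -0.1568, 0.0982])]
pad_far [(0.62, [0.4716, -0.1166, 0.0959])]
gap_rider [(0.53, [0.4395, -0.1709, 0.0807])]
rider_mark []
squeeze_point [(0.87, [0.4555, -0.1145, 0.0096])]
11.15 [ 0.42475232 -0.20796439  0.27051188] 0.597120023696634
```

View pics/w9.png

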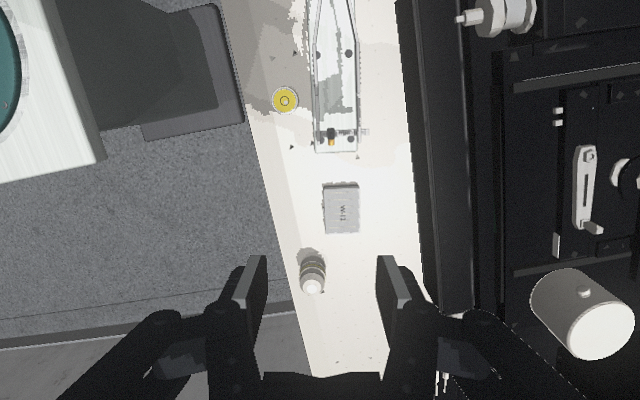

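Run:
```python
from h import *
p=eyes.read_camera("wrist");save(p,"pics/w10.png",(285,90,385,165),8)
save(p,"pics/w10b.png",(260,0,410,110),5)
```

```text
(no output)
```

View pics/w10.png

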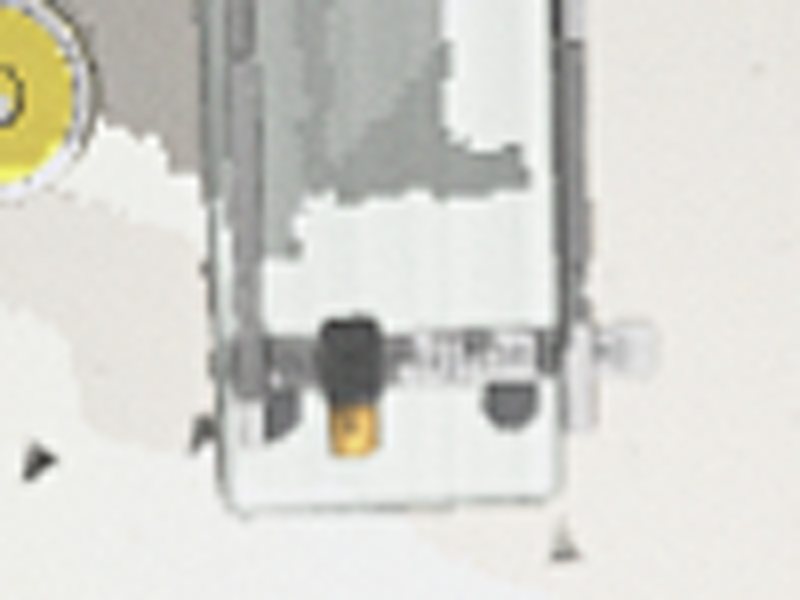

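View pics/w10b.png

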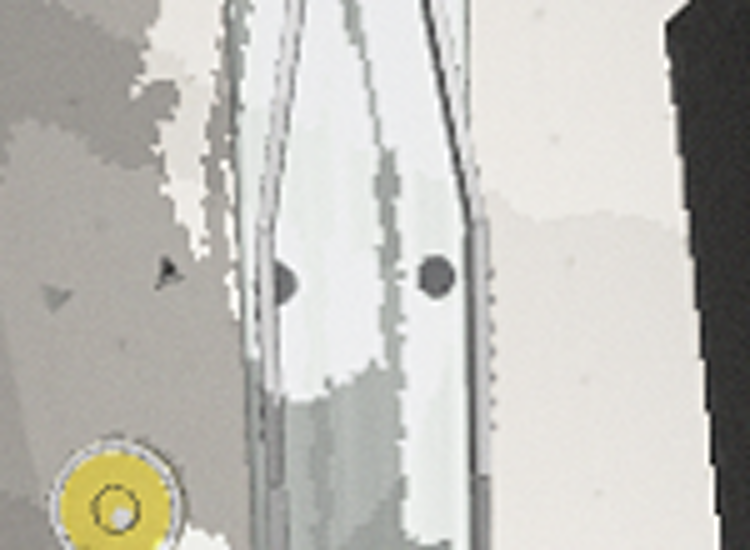

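Emit:
{"method": "jog_arm", "body": {
  "turn": [
    [0,0,0],
    [0,0,0],
    [0,0,0]
  ],
  "slide": [
    [0,45,0],
    [0,45,0],
    [0,0,0]
  ],
  "grip": [60,60,60]
}}

```text
time: 11.5
tool_pos: [0.4198, -0.2055, 0.174]
tcp_rot: [-1.126, 1.348, -1.327]
wrist_force: [-0.9, 0.5, -0.4]
width: 0.603
```

Run:
```python
from h import *
bot.read_state()
p=eyes.read_camera("wrist");p=eyes.read_camera("wrist")
np.savez("w11.npz",**{k:np.array(v) for k,v in p.items()})
save(p,"pics/w11.png");save(p,"pics/w11b.png",(270,60,430,180),5)
print(p["position"],bot.read_state()["tool_pos"],p["intrinsics"])
```

```text
[ 0.43786468 -0.1272517   0.30198981] [ 0.42401627 -0.20780739  0.18008512] [[336.07714411   0.         321.20522576]
 [  0.         336.07714411 201.85426992]
 [  0.           0.           1.        ]]
```

View pics/w11.png

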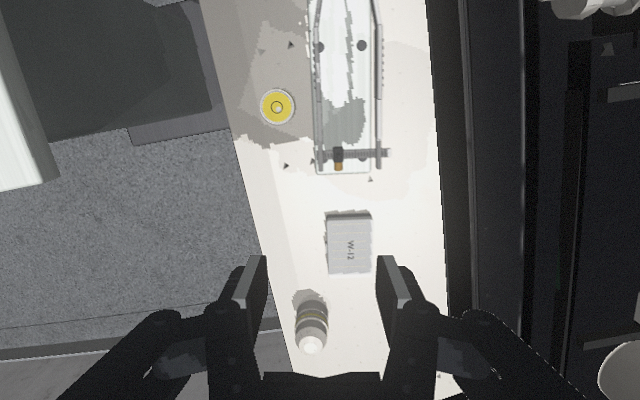

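View pics/w11b.png

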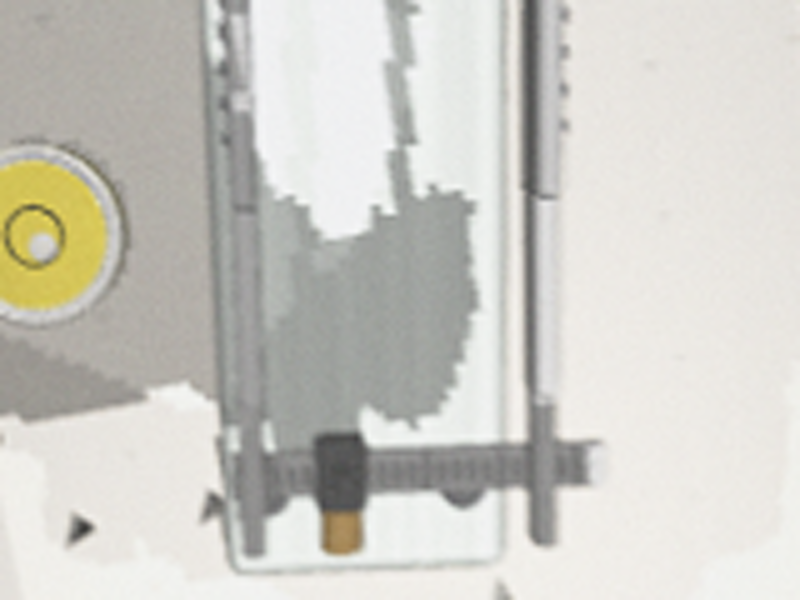

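```bash
cat > meas.py <<'E'
from h import *
p=dict(np.load("w11.npz"))
f=lambda u,v,z: world(p,270+u/5,60+v/5,z)
nt=f(256,555,.098); ft=f(542,543,.098)
n2=f(247,215,.098); f2=f(540,215,.098)
print(nt,ft,np.linalg.norm((nt-ft)[:2])*1000)
ax=(f2+n2-nt-ft)[:2]/2; print("axis deg of jig y",np.degrees(np.arctan2(ax[1],ax[0])))
# bar direction
b1=f(300,470,.080);b2=f(500,462,.080);print("bar yaw",np.degrees(np.arctan2(*(b2-b1)[1::-1])))
nb=f(256,470,.098);fb=f(542,470,.098)
for z,n,v in [(.0865,"block",470),(.09,"ptr",470),(.0865,"front",495),(.084,"knob",540)]:
    m=f(341,v,z); 
    u=(b2-b1)[:2]/np.linalg.norm((b2-b1)[:2])
    print(n,m,"x along bar from near",(m-nb)[:2]@u*1000,"far",(fb-nb)[:2]@u*1000)
print("near blade dir",np.degrees(np.arctan2(*(n2-nt)[1::-1])),"far",np.degrees(np.arctan2(*(f2-ft)[1::-1])))
E
python3 meas.py
```

```text
[ 0.42789576 -0.1734485   0.098     ] [ 0.46306799 -0.17803596  0.098     ] 35.470138775938544
axis deg of jig y 82.26168600943195
bar yaw -7.576539235540883
block [ 0.44010384 -0.16688688  0.0865    ] x along bar from near 10.776501644710855 far 34.93875167863096
ptr [ 0.44006747 -0.16624312  0.09      ] x along bar from near 10.655570844913644 far 34.93875167863096
front [ 0.43958192 -0.17011309  0.0865    ] x along bar from near 10.684521040383999 far 34.93875167863096
knob [ 0.43864037 -0.1765582   0.084     ] x along bar from near 10.600979382083555 far 34.93875167863096
near blade dir 81.42561218982073 far 83.12913440676661
```

Run:
```python
from h import *
print(plan((.4533,-.1183,.18),-7.7))
```

```text
(array([-93.2,   0.1,  13.3]), array([ 0.0022, -0.0404, -0.0008]), np.float64(2.3), np.float64(94.2))
```

Emit:
{"method": "jog_arm", "body": {
  "turn": [
    [0,0,0],
    [0,0,0],
    [0,-0.04,0],
    [0,0,0],
    [0,0,0]
  ],
  "slide": [
    [-40,0,6],
    [-40,0,6],
    [-13,0,1],
    [0,0,0],
    [0,0,0]
  ],
  "grip": [60,60,60,60,60]
}}

```text
time: 12.1
tool_pos: [0.4546, -0.1195, 0.1822]
tcp_rot: [-1.142, 1.304, -1.31]
wrist_force: [-0.5, 0.0, -0.9]
width: 0.599
```

Run:
```python
from h import *
print(bot.read_state()["tool_pos"],plan((.4533,-.1183,.093),-7.7))
p=eyes.read_camera("wrist")
save(p,"pics/w12.png")
```

```text
[ 0.45460163 -0.1195146   0.18215902] (array([-1.1, 89.2, -1.7]), array([-0.0029,  0.0004,  0.0013]), np.float64(0.2), np.float64(89.2))
```

View pics/w12.png

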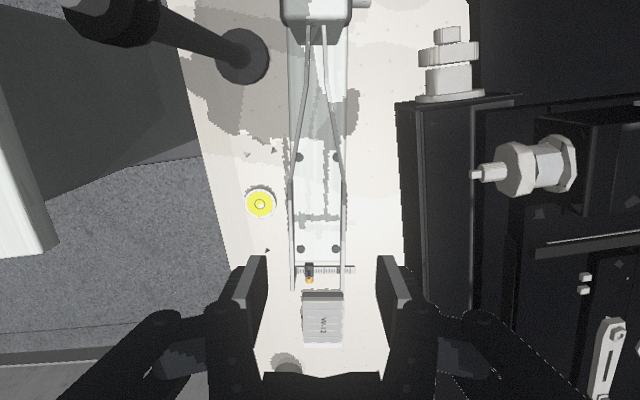

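Run:
```python
from h import *
p=eyes.read_camera("wrist");save(p,"pics/w13.png",(250,120,390,300),4)
K=p["intrinsics"];D=p["distortion"];M=rot(p)
for q in [(.4533,-.1183,.0985),(.4533,-.1183,.095),(.4372,-.1163,.1025),(.4719,-.1209,.1025)]:
  c=M.T@(np.array(q)-p["position"]); x=cv2.projectPoints(c.reshape(1,3),np.zeros(3),np.zeros(3),K,D)[0].ravel();print(x,(x-[250,120])*4)
```

```text
[318.31343253 217.08711385] [273.25373012 388.34845542]
[318.35022338 215.20895245] [273.40089351 380.83580979]
[293.3245769  219.59072094] [173.29830761 398.36288378]
[347.1555453  219.36841106] [388.6221812  397.47364426]
```

View pics/w13.png

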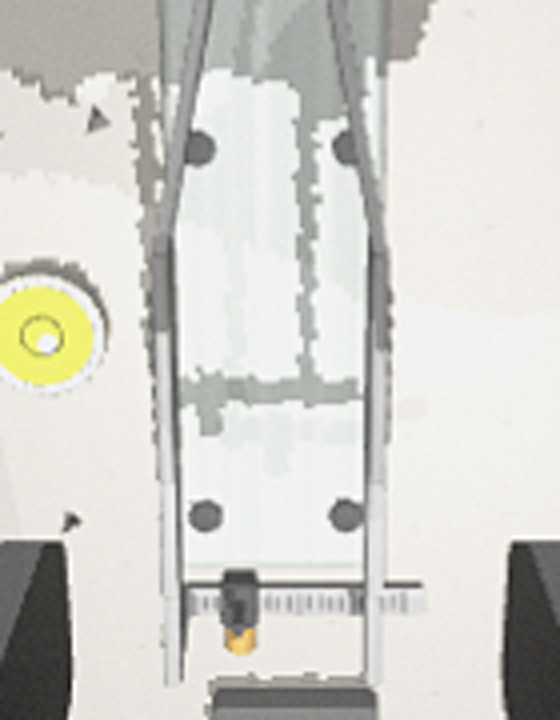

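Emit:
{"method": "jog_arm", "body": {
  "turn": [
    [0,0,0],
    [0,0,0],
    [0,0,0],
    [0,0,0]
  ],
  "slide": [
    [-6,10,-1.5],
    [0,40,0],
    [0,39,0],
    [0,0,0]
  ],
  "grip": [60,60,60,60]
}}

```text
time: 12.6
tool_pos: [0.4471, -0.1114, 0.0855]
tcp_rot: [-1.149, 1.319, -1.301]
wrist_force: [-1.0, -0.4, -1.6]
width: 0.599
```

Run:
```python
from h import *
p=eyes.read_camera("wrist");save(p,"pics/w14.png")
s=bot.read_state();print(s["time"],s["tool_pos"],s["wrist_force"],s["width"],plan((.4538,-.114,.093),-7.7))
```

```text
12.65 [ 0.44935991 -0.11204142  0.08822694] [0.45929433 0.37662289 0.37304862] 0.5982702970344169 (array([ 1.3, -4.8,  4.6]), array([ 0.0081, -0.0016, -0.0013]), np.float64(0.5), np.float64(6.8))
```

View pics/w14.png

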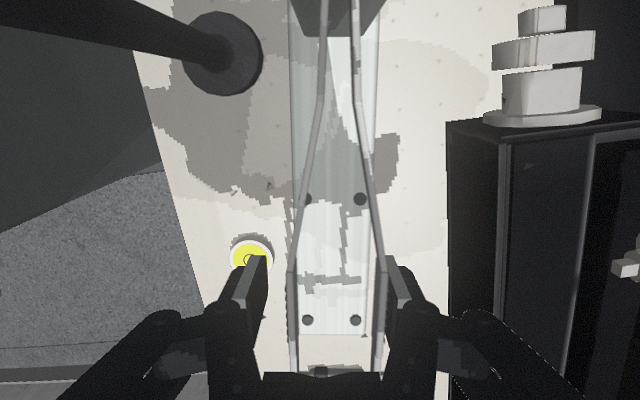

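Emit:
{"method": "jog_arm", "body": {
  "turn": [
    [0,0,0],
    [0,0,0]
  ],
  "slide": [
    [0,0,0],
    [0,0,0]
  ],
  "grip": [60,60]
}}

```text
time: 12.85
tool_pos: [0.4546, -0.1134, 0.0934]
tcp_rot: [-1.14, 1.305, -1.311]
wrist_force: [-0.5, -0.4, -0.2]
width: 0.598
```

Run:
```python
from h import *
s=bot.read_state();print(s["time"],s["tool_pos"],s["wrist_force"],s["width"],plan((.4538,-.114,.093),-7.7))
```

```text
12.85 [ 0.45461393 -0.11338222  0.09340387] [-0.5109436  -0.39579941 -0.17496084] 0.598387425458136 (array([ 0.7,  0.4, -0.7]), array([-0.0038, -0.001 ,  0.0006]), np.float64(0.2), np.float64(1.1))
```

Emit:
{"method": "jog_arm", "body": {
  "turn": [
    [0,0,0],
    [0,0,0],
    [0,0,0],
    [0,0,0]
  ],
  "slide": [
    [0,0,0],
    [0,0,0],
    [0,0,0],
    [0,0,0]
  ],
  "grip": [50,47,46,46],
  "newtons": 20
}}

```text
time: 13.25
tool_pos: [0.4532, -0.1128, 0.0917]
tcp_rot: [-1.142, 1.307, -1.309]
wrist_force: [0.0, 0.3, -0.7]
width: 0.458
```

Run:
```python
from h import *
p=eyes.read_camera("wrist");save(p,"pics/w15.png",(240,180,400,390),3.5)
s=bot.read_state();print(s["time"],s["tool_pos"],s["wrist_force"],s["width"])
```

```text
13.3 [ 0.45311203 -0.11274271  0.091567  ] [-0.10487715 -0.90477975  0.60745532] 0.45997790221444745
```

View pics/w15.png

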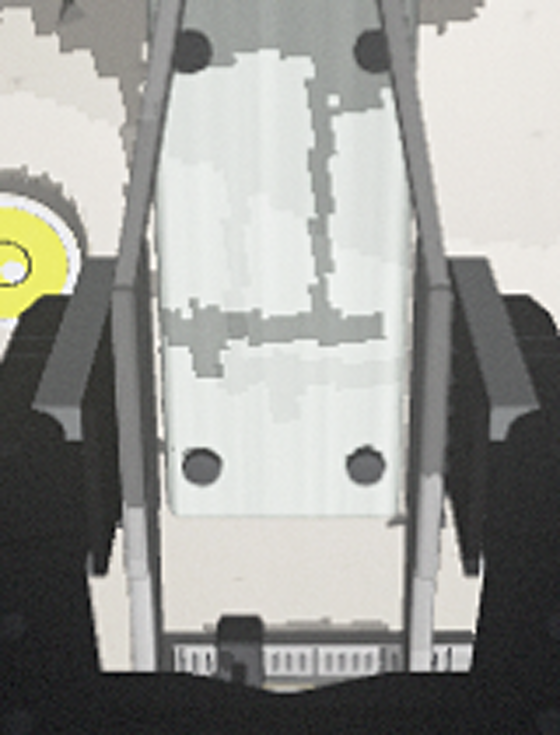

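Emit:
{"method": "jog_arm", "body": {
  "turn": [
    [0,0,0],
    [0,0,0],
    [0,0,0],
    [0,0,0],
    [0,0,0]
  ],
  "slide": [
    [0,0,0],
    [0,0,0],
    [0,0,0],
    [0,0,0],
    [0,0,0]
  ],
  "grip": [43,40,37,34,34],
  "newtons": 20
}}

```text
time: 13.8
tool_pos: [0.4533, -0.1132, 0.0918]
tcp_rot: [-1.142, 1.307, -1.309]
wrist_force: [-1.3, -2.5, 4.9]
width: 0.339
```

Run:
```python
from h import *
p=eyes.read_camera("wrist");save(p,"pics/w16.png",(240,180,400,390),3.5)
s=bot.read_state();print(s["time"],s["tool_pos"],s["wrist_force"],s["width"])
```

```text
13.85 [ 0.45333723 -0.11316326  0.09179424] [-1.25001411 -2.58870321  5.34638428] 0.34238733124641085
```

View pics/w16.png

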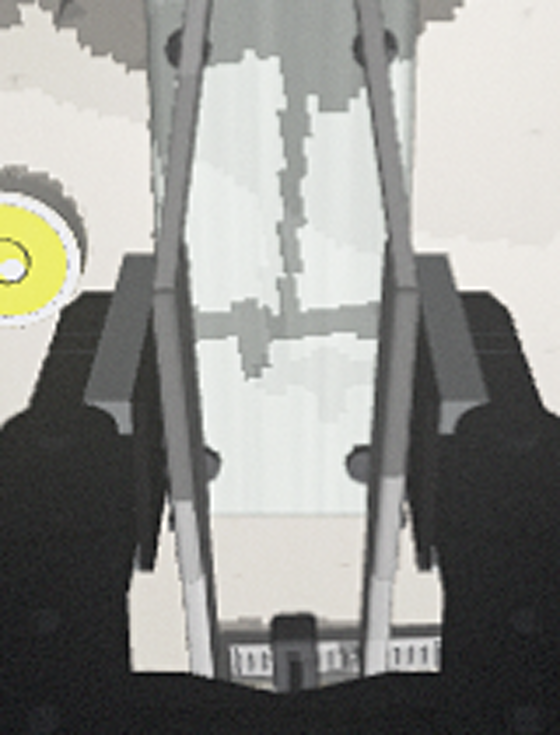

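Emit:
{"method": "jog_arm", "body": {
  "turn": [
    [0,0,0],
    [0,0,0],
    [0,0,0],
    [0,0,0],
    [0,0,0]
  ],
  "slide": [
    [0,0,0],
    [0,0,0],
    [0,0,0],
    [0,0,0],
    [0,0,0]
  ],
  "grip": [32,30,28,28,28],
  "newtons": 20
}}

```text
time: 14.35
tool_pos: [0.4535, -0.1134, 0.092]
tcp_rot: [-1.142, 1.306, -1.309]
wrist_force: [-2.0, -3.4, 6.3]
width: 0.285
```

Run:
```python
from h import *
p=eyes.read_camera("wrist");np.savez("w17.npz",**{k:np.array(v) for k,v in p.items()});save(p,"pics/w17.png",(270,290,370,390),6)
s=bot.read_state();print(s["time"],s["tool_pos"],s["wrist_force"],s["width"])
```

```text
14.4 [ 0.45346639 -0.11340177  0.09198006] [-1.25790469 -3.54282039  5.86147318] 0.284330766854116
```

View pics/w17.png

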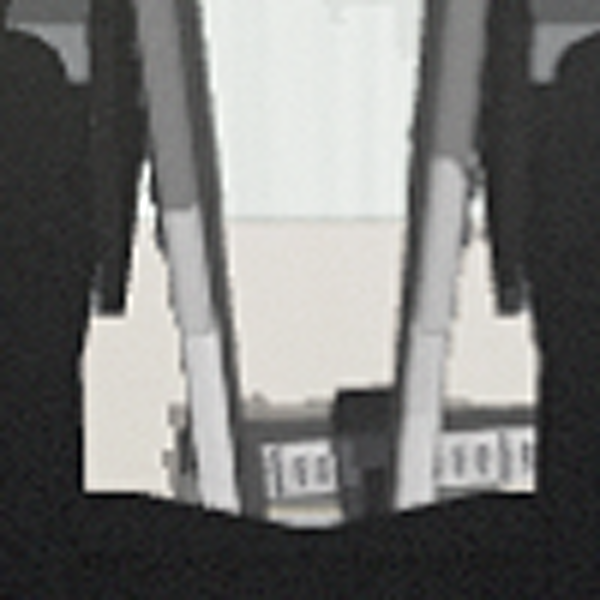

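Run:
```python
from h import *
p=dict(np.load("w17.npz"))
f=lambda u,v,z: world(p,270+u/6,290+v/6,z)
n=f(219,490,.098);n1=f(190,260,.0985); fa=f(417,490,.098);fa1=f(440,260,.0985)
jx=np.array([np.cos(np.radians(-7.7)),np.sin(np.radians(-7.7))])
d=(n1-n)[:2];d/=np.linalg.norm(d);th=np.degrees(np.arctan2(d[1],d[0]))
d2=(fa1-fa)[:2];print("dirs",th,np.degrees(np.arctan2(d2[1],d2[0])))
bx=np.array([d[1],-d[0]])
print(n,fa,"gap",(fa-n)[:2]@jx*1000,"@ y")
for u,v,z in [(374,400,.0865),(374,440,.0865),(335,420,.0865),(375,480,.0865)]:
    m=f(u,v,z);print(m,"from near",(m-n)[:2]@bx*1000, "far from near",(fa-n)[:2]@bx*1000)
dd=p["depth"];
for u,v in [(219,470),(417,470),(360,420),(345,410)]: print(u,v,world(p,270+u/6,290+v/6)[2])
```

```text
dirs 86.65991835310051 79.15251558766002
[ 0.44221405 -0.15189346  0.098     ] [ 0.45708762 -0.15393476  0.098     ] gap 15.01296627677105 @ y
[ 0.45394275 -0.15567052  0.0865    ] from near 11.92884151686789 far from near 14.96723767473884
[ 0.45342354 -0.15985472  0.0865    ] from near 11.654298820804206 far from near 14.96723767473884
[ 0.45052351 -0.15731442  0.0865    ] from near 8.611190272894914 far from near 14.96723767473884
[ 0.45297629 -0.16413538  0.0865    ] from near 11.45720427976108 far from near 14.96723767473884
219 470 0.09919274403463661
417 470 0.09939551093394236
360 420 0.07912156980267787
345 410 0.07845884442764628
```

Emit:
{"method": "jog_arm", "body": {
  "turn": [
    [0,0,0],
    [0,0,0],
    [0,0,0],
    [0,0,0]
  ],
  "slide": [
    [0,0,0],
    [0,0,0],
    [0,0,0],
    [0,0,0]
  ],
  "grip": [27.5,26.7,26.7,26.7],
  "newtons": 20
}}

```text
time: 14.8
tool_pos: [0.4535, -0.1135, 0.092]
tcp_rot: [-1.142, 1.306, -1.309]
wrist_force: [-0.8, -3.5, 7.2]
width: 0.268
```

Run:
```python
from h import *
p=eyes.read_camera("wrist");np.savez("w18.npz",**{k:np.array(v) for k,v in p.items()});save(p,"pics/w18.png",(290,320,360,380),10)
s=bot.read_state();print(s["time"],s["tool_pos"],s["wrist_force"],s["width"])
for c,cr in [("scene",(290,170,340,210)),("top",(290,170,350,215))]:
    q=eyes.read_camera(c);save(q,f"pics/{c}18.png",cr,12);
    for n in ["tip_near","tip_far","gap_rider"]: print(c,n,find(n,q,1))
```

```text
14.85 [ 0.45351666 -0.11347739  0.09202717] [-1.22478639 -5.00249772  7.03880576] 0.2714977329092016
scene tip_near [(0.58, [0.4462, -0.1497, 0.0936])]
scene tip_far [(0.4, [0.4585, -0.1299, 0.0971])]
scene gap_rider []
top tip_near []
top tip_far []
top gap_rider []
```

View pics/w18.png

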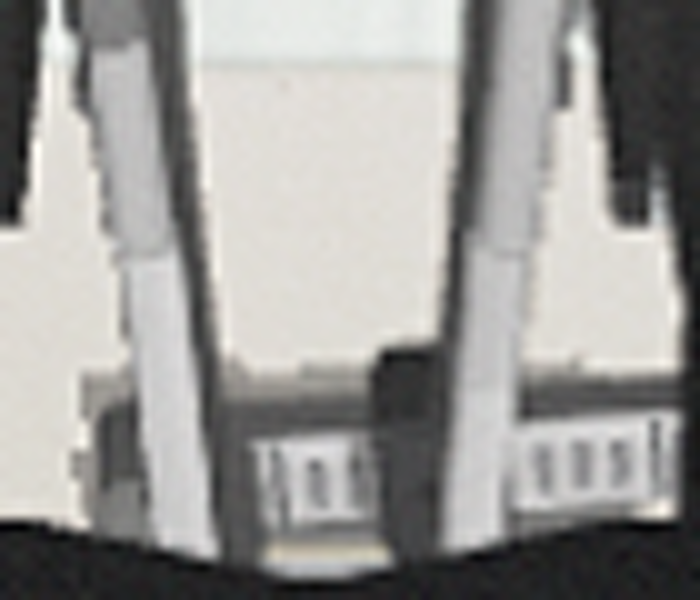

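View pics/scene18.png

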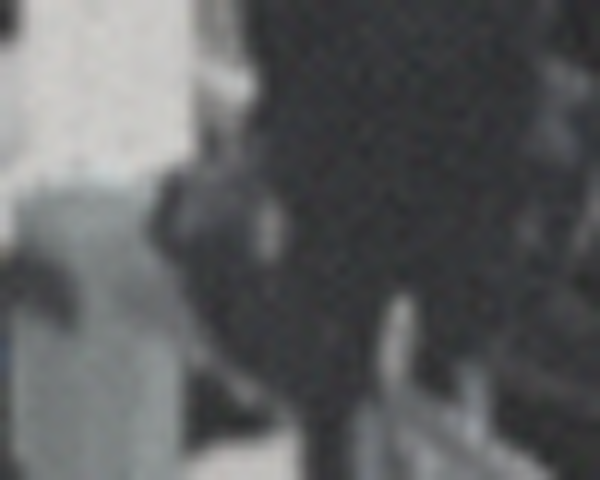

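Run:
```python
from h import *
p=dict(np.load("w18.npz"))
pv=np.array([.4533,-.1143])+.110*np.array([np.sin(np.radians(7.7)),np.cos(np.radians(7.7))])
def line(f,a,b,z):
    A=f(*a,z)[:2];B=f(*b,z)[:2];return A,(B-A)/np.linalg.norm(B-A)
jy=np.array([np.sin(np.radians(7.7)),np.cos(np.radians(7.7))]);jx=np.array([jy[1],-jy[0]])
def loc(w): d=w[:2]-pv; return np.array([d@jx,d@jy])*1000
def go(f,na,nb,fa,fb,rl,name):
    for zz in (.098,.099):
        N=[loc(f(*q,zz)) for q in (na,nb)];F=[loc(f(*q,zz)) for q in (fa,fb)]
        ex=lambda L,y:L[0]+(L[1]-L[0])*(y-L[0][1])/(L[1][1]-L[0][1])
        n=ex(N,-166);q=ex(F,-166);n1=ex(N,-150);q1=ex(F,-150)
        print(name,zz,"near",N[0].round(1),N[1].round(1),"gap166",(q-n)[0].round(2),"gap150",(q1-n1)[0].round(2))
        for u,v,h in rl:
            r=loc(f(u,v,h)); d=N[0]-N[1];d/=np.linalg.norm(d);b=np.array([d[1],-d[0]])
            if b[0]<0:b=-b
            print("  rider edge/pt",r.round(1),"from near",((r-n)@b).round(2))
f18=lambda u,v,z: world(p,290+u/10,320+v/10,z)
go(f18,(164,300),(185,540),(495,300),(474,540),[(375,370,.0865),(380,430,.0865),(412,550,.0865),(412,550,.09)],"w18")
f15=lambda u,v,z: world(p,240+u/3.5,180+v/3.5,z)
go(f15,(145,600),(145,660),(424,600),(422,660),[(219,630,.0865),(263,630,.0865),(241,630,.0865)],"w15 open")
f16=lambda u,v,z: world(p,240+u/3.5,180+v/3.5,z)
go(f16,(194,600),(202,660),(385,600),(377,660),[(273,625,.0865),(317,625,.0865),(294,670,.09)],"w16")
```

```text
w18 0.098 near [  -5.7 -136.3] [  -5.  -150.3] gap166 11.6 gap150 13.23
  rider edge/pt [   3.9 -151.2] from near 8.82
  rider edge/pt [   4.1 -155. ] from near 8.9
  rider edge/pt [   5.8 -162.8] from near 10.15
  rider edge/pt [   5.7 -159.2] from near 10.2
w18 0.099 near [  -5.7 -135.4] [  -5.  -149.2] gap166 11.38 gap150 13.01
  rider edge/pt [   3.9 -151.2] from near 8.72
  rider edge/pt [   4.1 -155. ] from near 8.79
  rider edge/pt [   5.8 -162.8] from near 10.04
  rider edge/pt [   5.7 -159.2] from near 10.1
w15 open 0.098 near [ -16.8 -137.2] [ -17.3 -147.1] gap166 37.04 gap150 36.07
  rider edge/pt [  -8.4 -153.1] from near 9.14
  rider edge/pt [  -2.2 -153.1] from near 15.31
  rider edge/pt [  -5.3 -153.1] from near 12.23
w15 open 0.099 near [ -16.7 -136.2] [ -17.1 -146.1] gap166 36.8 gap150 35.83
  rider edge/pt [  -8.4 -153.1] from near 9.04
  rider edge/pt [  -2.2 -153.1] from near 15.21
  rider edge/pt [  -5.3 -153.1] from near 12.12
w16 0.098 near [ -10.6 -137.1] [  -9.9 -147. ] gap166 19.81 gap150 22.22
  rider edge/pt [  -0.8 -152.2] from near 8.66
  rider edge/pt [   5.4 -152.2] from near 14.8
  rider edge/pt [   2.1 -156.9] from near 11.22
w16 0.099 near [ -10.5 -136.2] [  -9.8 -146. ] gap166 19.47 gap150 21.88
  rider edge/pt [  -0.8 -152.2] from near 8.49
  rider edge/pt [   5.4 -152.2] from near 14.64
  rider edge/pt [   2.1 -156.9] from near 11.05
```

Emit:
{"method": "jog_arm", "body": {
  "turn": [
    [0,0,0],
    [0,0,0],
    [0,0,0],
    [0,0,0],
    [0,0,0]
  ],
  "slide": [
    [0,0,0],
    [0,0,0],
    [0,0,0],
    [0,0,0],
    [0,0,0]
  ],
  "grip": [26.7,26.7,26.7,26.7,26.7]
}}

```text
time: 15.75
tool_pos: [0.4536, -0.1135, 0.0921]
tcp_rot: [-1.142, 1.306, -1.31]
wrist_force: [-0.4, -3.9, 6.4]
width: 0.273
```

Run:
```python
from h import *
for i in range(3): 
    s=bot.read_state();print(s["time"],s["width"],s["wrist_force"]); q=eyes.read_camera("top")
save(q,"pics/top19.png",(200,120,440,270),3.3)
p=eyes.read_camera("wrist");save(p,"pics/w19.png")
for n in ["tip_box_1","spare_objective","cal_box"]: print(n,find(n,q,1))
print(find("bubble_level",p,1),find("loupe_arm",q,1),find("loupe_handle",q,1))
```

```text
15.75 0.2728795585420804 [-0.37599276 -3.93128435  6.35039418]
15.8 0.268236225299194 [-0.56211922 -3.27475783  7.0619997 ]
15.85 0.26608300198454626 [-1.33747683 -4.07497571  5.66669611]
tip_box_1 [(0.48, [0.436, -0.2731, 0.0173])]
spare_objective [(0.45, [0.3824, -0.3389, 0.0536])]
cal_box [(0.49, [0.3787, 0.2509, 0.0132])]
[(0.76, [0.3983, -0.134, 0.0039])] [(0.56, [0.5192, 0.0316, 0.1978])] [(0.76, [0.5168, 0.0355, 0.194])]
```

View pics/top19.png

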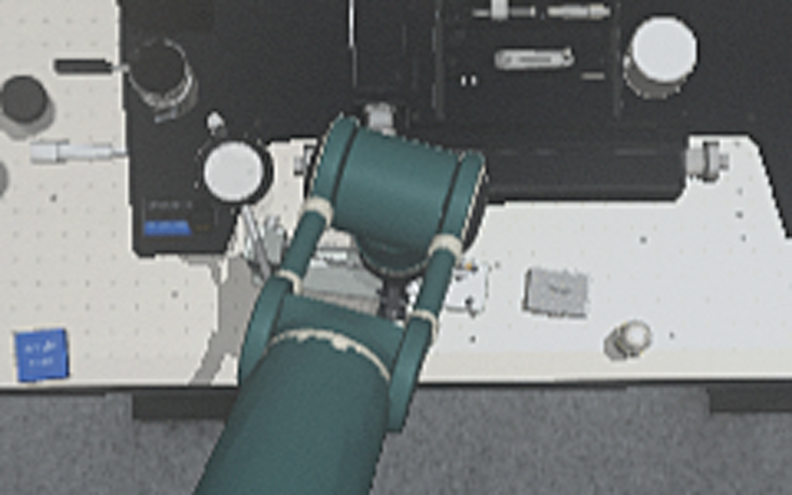

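View pics/w19.png

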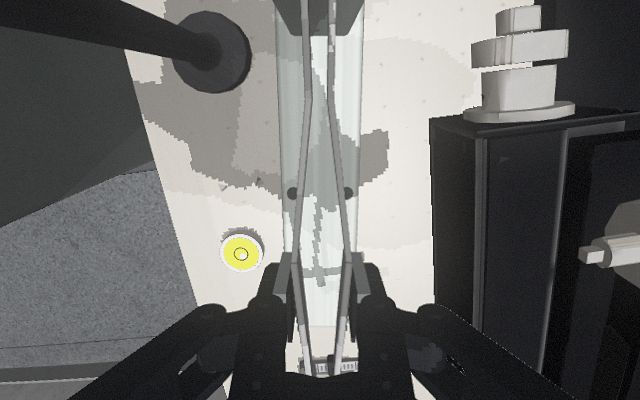

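Run:
```python
from h import *
print(bot.finish_job());s=bot.read_state();print(s["time"],s["width"])
```

```text
the job is handed in; nothing more can be done
None
the job is handed in; nothing more can be done
```

I swung the magnifier about 92° anticlockwise by its pin. I then squeezed both blades to about 27 % opening (23 mm between the finger pads), and handed the job in at about 16 s with the gripper still squeezing.

- **Tip gap:** my last measurements put it at about 11.1 to 11.8 mm.
- **Rider mark:** my estimates disagree by up to 1 mm. The view from above gives about 11.0 mm and the close wrist views about 11.6 to 12 mm. That should leave the far tip within about 1 mm of the pointer, inside the 2.5 mm allowed. The far tip's end and the pointer were partly hidden by the gripper, so I worked this out from the visible parts of the blades and rider.
- **Blade contact:** I had no direct force reading for each blade. I inferred contact on both from the pictures and from both blades being visibly bent inward.
- **Steadiness:** the opening reading varied by about 0.3 % either way while holding.
- **Magnifier and small things:** the top picture shows the magnifier still swung clear. The needle box, objective, level and square box were within a few mm of their first positions, which is within the detection error.

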